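Prove the marking path, then hold the start button

ROBOT

A 6-joint arm with a two-finger parallel gripper is mounted at the origin on the work surface. World frame = base frame: x ahead of the robot, y to its left, z up, the work surface at z = 0. Lengths are in m, angles in rad, forces in N, time in s.
With the tool pointing down it reaches from about 0.375 to 0.925 m from the base axis. Payload 5.7 kg.
Tool frame: the origin (TCP) lies on the mounting face of the last link; the fingertips stand 182 mm ahead of it and the grasp point (between the pads) lies 163 mm ahead of it; z points along the fingers, y is the direction in which the jaws open and shut (so a half turn about z gives the same grasp; the last joint's range is limited). The gripper opens to 88 mm and grips with 3 to 60 N. Pads are 20 mm wide; open, the fingers measure 115 mm over their backs; the gripper's body (75 mm by 178 mm) begins 61 mm behind the grasp point.
Start: joints at [-1.394, 0.359, 1.51, -0, 1.272, -0.115], TCP at [0.173, -0.575, 0.405] pointing down, gripper open.
Joint ranges: [-2.97, 2.97], [-1.01, 2.36], [0.21, 2.38], [-0.96, 4.11], [0.2, 2.71], [-2.98, 2.98]. Speed limits (rad/s): [2.39, 2.39, 3.14, 3.14, 3.14, 3.14].

INTERFACE

Orientations are given as a unit quaternion [x, y, z, w].
In Python, from rig import env gives the robot as it stands. The module is installed in compiled form; this text tells all that it offers.
- The arm moves only by the shell command python3 -m pendant 'ROWS'. ROWS is JSON, a list of rows, each an object with "xyz": the shift along the tool's x, y, z in m, a list of three; "yaw": the turn about the tool's z in degrees; "fingers": the finger opening in m, from 0 to 0.0878. In form: [{"xyz": [x, y, z], "yaw": yaw, "fingers": fingers}, ...]. A call has 1 to 8 rows; each row shifts and turns the commanded pose from where the row before left it, along the tool's axes as they then stand; what a row does not reach is not made up. A row lasts 1/10 s, in which the tool goes at most 50 mm and 8.59 degrees, less where a joint would pass 70% of its speed; a pose out of reach is approached as far as the arm can. A call is refused whole if a number of a shift passes 0.05 or a number of a turn 8.59, either way. A call with a gripper value outside its range is refused whole. The fingers move at their own pace and stop on an object; the grip force is fixed at half the most. Time passes only in rows, so rows that do not move let the fingers close. It gives the time, the measured TCP pose, the force and the opening at its end, in the units of the state.
- env.state(): the state, without advancing time (a new reading comes with each control period).
- env.camera(name): name is "side" or "top" or "wrist"; returns a dict with "image" (400x640x3 uint8, red, green, blue), "depth" (400x640 float32, m along the optical axis (not along the pixel's ray), 0 where there is no reading), "fx", "fy", "cx", "cy" (pixels), "R" (3x3) and "t" (3): a world point X has camera coordinates R X + t. Camera axes: x right, y down, z forward; pixel columns grow to the right and rows downward; lengths in m; the calibration is good to about 2 mm. A picture is of the moment at which its call begins.
- env.finish_job(): hands the job in, once; it reports no verdict.
The state is a dict: "time": time; "joint_pos": joint angles; "joint_velocities": joint speeds; "effort": joint torques, N m; "position": TCP position; "tcp_rot": TCP orientation; "contact_force": force on the tool from outside, world axes, zero at the start; "ft_torque": the same for the moment, N m; "opening": opening from 0.0 (shut) to 1.0 (fully open).
Only numpy, scipy, OpenCV 4.12 (cv2) and the standard library are available. Lean on these libraries where they do the work, as an engineer would, in place of code of your own. Each camera call takes 0.05 s, during which the arm holds its last target. There are 200 camera calls.

TASK

Before the laser marks the dial face, point out its path: with the fingertips close above the black dial (about 15 mm) but not touching it, and the fingers pointing straight down, follow the curved row of dots from the green dot over every white dot to the orange one, in order. Then press the green button on the control console fully down with the fingertips and finish while still holding it down. Pick nothing up, leave the red button alone and do not disturb the dial or the things standing around.

Things in the scene. Friction and masses are not known exactly. Their poses are not given: they have to be found in the camera images.
- dial: Loose black disc, 200 mm across, 4 mm thick, flat on the fixture plate, top 19 mm above the table. Origin: centre of underside, z up. Seven dots on its top, 40 degrees (48 mm) apart on an arc of radius 70 mm with a thin pale line. Dot i (0 to 6) lies 120 - 40*i degrees from the dial's +x towards +y: clockwise from above, green, five white, orange; then a 120 degree gap
- mark0 (a point): Centre of the green dot (20 mm across), where the run begins, on the dial's top face, 19 mm above the table
- mark1 (a point): Centre of the white dot number 1 after the green one (14 mm across), on the dial's top face, 19 mm above the table
- mark2 (a point): Centre of the white dot number 2 after the green one (14 mm across), on the dial's top face, 19 mm above the table
- mark3 (a point): Centre of the white dot number 3 after the green one (14 mm across), on the dial's top face, 19 mm above the table
- mark4 (a point): Centre of the white dot number 4 after the green one (14 mm across), on the dial's top face, 19 mm above the table
- mark5 (a point): Centre of the white dot number 5 after the green one (14 mm across), on the dial's top face, 19 mm above the table
- mark6 (a point): Centre of the orange dot (20 mm across), where the run ends, on the dial's top face, 19 mm above the table
- fixture: Fixed square aluminium fixture plate, 240 x 240 x 15 mm, with a grid of small dark dots (holes), under the dial. Origin: centre of its underside, z up
- console: Fixed white control box with a blue top panel, 110 mm (its x) by 260 mm (its y), 45 mm high. It carries a green and a red push button, 120 mm apart along its y, and between them two flat silver caps that do nothing. Console and fixture can stand left or right. Origin: centre of its underside, z up
- start_button_top (a point): Centre of the top of the green push button (36 mm across), 67 mm above the table when not pressed; it stands 10 mm proud of a silver collar of 52 mm diameter. Pressed straight down; the point moves with it
- start_button (a joint): Travel of the green button: 0 released, grows as it is pressed, 0.006 m fully down. A spring pushes back with 1.5 N at first, 5 N fully down, and returns it when let go
- stop_button_top (a point): The same on the red push button, 36 mm across, 67 mm above the table. It can be on either end of the console
- stop_button (a joint): Travel of the red button, 0 released, 0.006 m fully down
- plug: Loose brass centring plug standing at the middle of the dial, 24 mm across, 30 mm tall. Origin: centre of its underside
- pin_a: Loose steel pin standing near one corner of the fixture, 25 mm tall, foot 18 mm across. Origin: centre of its underside
- pin_b: The same kind of pin near the opposite corner
- mouse: Loose black computer mouse, about 105 x 60 x 33 mm, on the table at the far right. Origin: centre of its underside
- screwdriver: Loose red-handled screwdriver, about 200 mm long, lying on the table beyond the work. Origin: its middle, on the underside
- gauge: Loose stepped steel focus gauge block, 30 x 30 mm and 60 mm tall, beyond the work. Origin: centre of its underside
- jar: Loose glass jar with blue cap, 60 mm across, 80 mm tall, beyond the work. Origin: centre of its underside
- brush: Loose flat brush with wooden handle, about 200 mm long, lying on the table at the far left. Origin: its middle, on the underside

How it is judged:
On the way, in this order (a step that is already met when the one before it is completed fails the run):
1. The fingertips are close above the green start dot (horizontal distance between the grasp point and mark0 below 0.015 m and z of the grasp point in the frame of mark0 between 0.015 and 0.055 m and (angle between the grasp point's own z axis and vertical below 0.5 rad or angle between the grasp point's own z axis and vertical above 2.64 rad)), for 0.05 s.
2. The fingertips are close above the white dot 1 of 5 (horizontal distance between the grasp point and mark1 below 0.015 m and z of the grasp point in the frame of mark1 between 0.015 and 0.055 m and (angle between the grasp point's own z axis and vertical below 0.5 rad or angle between the grasp point's own z axis and vertical above 2.64 rad)), for 0.05 s.
3. The fingertips are close above the white dot 2 of 5 (horizontal distance between the grasp point and mark2 below 0.015 m and z of the grasp point in the frame of mark2 between 0.015 and 0.055 m and (angle between the grasp point's own z axis and vertical below 0.5 rad or angle between the grasp point's own z axis and vertical above 2.64 rad)), for 0.05 s.
4. The fingertips are close above the white dot 3 of 5 (horizontal distance between the grasp point and mark3 below 0.015 m and z of the grasp point in the frame of mark3 between 0.015 and 0.055 m and (angle between the grasp point's own z axis and vertical below 0.5 rad or angle between the grasp point's own z axis and vertical above 2.64 rad)), for 0.05 s.
5. The fingertips are close above the white dot 4 of 5 (horizontal distance between the grasp point and mark4 below 0.015 m and z of the grasp point in the frame of mark4 between 0.015 and 0.055 m and (angle between the grasp point's own z axis and vertical below 0.5 rad or angle between the grasp point's own z axis and vertical above 2.64 rad)), for 0.05 s.
6. The fingertips are close above the white dot 5 of 5 (horizontal distance between the grasp point and mark5 below 0.015 m and z of the grasp point in the frame of mark5 between 0.015 and 0.055 m and (angle between the grasp point's own z axis and vertical below 0.5 rad or angle between the grasp point's own z axis and vertical above 2.64 rad)), for 0.05 s.
7. The fingertips are close above the orange end dot (horizontal distance between the grasp point and mark6 below 0.015 m and z of the grasp point in the frame of mark6 between 0.015 and 0.055 m and (angle between the grasp point's own z axis and vertical below 0.5 rad or angle between the grasp point's own z axis and vertical above 2.64 rad)), for 0.05 s.
8. The green button is pressed fully down by the fingers (value of joint start_button above 0.0045 m and contact force between the fingers and start_button above 0.5 N), for 0.2 s.
At the end, for the whole second after the job is handed in: Fingers hold the green button at least 4.5 mm down; red is under 2 mm; the dial is within 6 mm and all other things within 15 mm of their start. Before, the pads' midpoint passed the dots in order, within 15 mm sideways, tips at most about 35 mm above, fingers within 28 degrees of vertical (all of step 8 and value of joint stop_button below 0.002 m and distance of dial from where it was at the start of the episode below 0.006 m and distance of each of plug, pin_a, pin_b, mouse, screwdriver, gauge, jar, brush from where it was at the start of the episode below 0.015 m); the arm keeps its last pose, push and grip.
It fails at once if The robot touches the dial (contact force between any of the fingers, the arm and dial above 0.3 N).
It fails at once if The dial is shifted or lifted by more than 6 mm (distance of dial from where it was at the start of the episode above 0.006 m).
It fails at once if The red button is pressed (value of joint stop_button above 0.002 m).
It fails at once if A thing standing around is lifted, carried or pushed away by more than 15 mm (distance of any of plug, pin_a, pin_b, mouse, screwdriver, gauge, jar, brush from where it was at the start of the episode above 0.015 m).
It also fails if it takes over 54 s, if anything falls off the work surface, if the arm or the gripper's body presses on something with over 40 N, if the wrist force passes 120 N, or if a joint passes its speed limit or range.

## Working session

There is one attempt and no reset: what is moved stays moved. The work goes in short steps, Python scripts to look and compute and a shell command to move; the robot and the scene stay as the last step left them, time stands still between calls to the robot, and variables do not carry over. Pictures are saved under pics/ and viewed, about 8 in all and at most 12, crops included, and the job is handed in when it is done.

```bash
mkdir -p pics; python3 - <<'E'
from rig import env
import cv2,pickle
s=env.state();print({k:s[k] for k in('time','position','tcp_rot','contact_force','opening')})
for n in('top','side'):
    c=env.camera(n);pickle.dump(c,open(n+'.pkl','wb'));cv2.imwrite(f'pics/{n}0.png',c['image'][:,:,::-1]);print(n,c['R'],c['t'],c['fx'])
E
```

```text
{'time': 0.0, 'position': array([ 0.17254955, -0.57428441,  0.40381862]), 'tcp_rot': array([ 9.89372296e-01,  1.45401647e-01, -4.00015683e-05, -9.05693156e-04]), 'contact_force': array([ 0.06209749, -0.16272852, -0.23195052]), 'opening': 0.9964050485436566}
top [[-0.02360037 -0.99971377 -0.00392366]
 [-0.99315343  0.02389429 -0.11434737]
 [ 0.1144084   0.00119816 -0.99343308]] [0.02386514 0.59774481 1.7781684 ] 491.0934191476269
side [[-0.97193653 -0.23454679 -0.01808827]
 [-0.16134636  0.72060485 -0.6743115 ]
 [ 0.1711921  -0.6524695  -0.73822545]] [0.58837033 0.15268208 1.21008494] 465.21358772162927
```

View pics/top0.png

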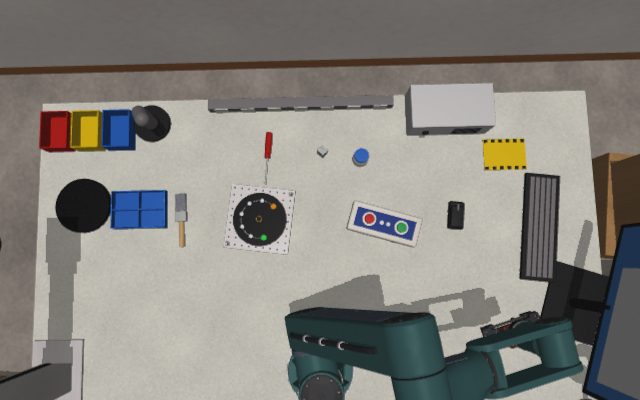

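View pics/side0.png

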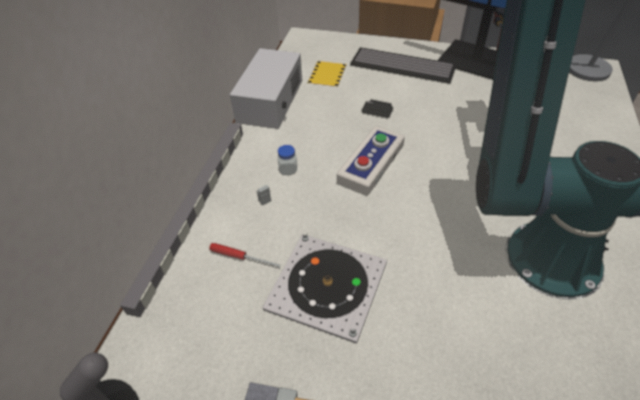

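The top view shows the dial at about (259,219), with its green dot at (264,238) and orange at (273,206). The console is at (384,224), with the green button at (401,227) and red at (369,219). In the side view green is at (356,282) and the green button at (381,138). Next I measure these in both views.

```bash
cat >h.py <<'E'
import numpy as np,cv2
def ray(c,u,v,z):
    d=c['R'].T@np.array([(u-c['cx'])/c['fx'],(v-c['cy'])/c['fy'],1]);o=-c['R'].T@c['t']
    return o+d*(z-o[2])/d[2]
def blobs(c,kind,roi,amin=6):
    h=cv2.cvtColor(c['image'],cv2.COLOR_RGB2HSV);H,S,V=[h[...,i].astype(int) for i in range(3)]
    m={'g':(H>40)&(H<85)&(S>120)&(V>80),'o':((H<16)|(H>174))&(S>140)&(V>110),'w':(S<60)&(V>125)}[kind].astype(np.uint8)
    k=np.zeros_like(m);x0,y0,x1,y1=roi;k[y0:y1,x0:x1]=1
    n,l,st,ce=cv2.connectedComponentsWithStats(m*k)
    return [(ce[i],st[i,4]) for i in range(1,n) if st[i,4]>=amin]
def fit(obs):
    # obs: {i: xy}; dial centre and angle by rigid fit
    i=np.array(list(obs));a=np.radians(120-40*i);P=.07*np.c_[np.cos(a),np.sin(a)];Q=np.array([obs[k] for k in obs])
    p=(P-P.mean(0))@[1,1j];q=(Q-Q.mean(0))@[1,1j];s=(np.conj(p)*q).sum()/(abs(p)**2).sum()
    th=np.angle(s);R=np.array([[np.cos(th),-np.sin(th)],[np.sin(th),np.cos(th)]]);t=Q.mean(0)-R@P.mean(0)
    a=np.radians(120-40*np.arange(7));M=(R@(.07*np.c_[np.cos(a),np.sin(a)]).T).T+t
    return t,th,abs(s),M,np.linalg.norm(M[i]-Q,axis=1)
E
python3 - <<'E'
import pickle,numpy as np
from h import *
np.set_printoptions(precision=4,suppress=True)
for n,rd,rc,seed in(('top',(236,194,284,246),(345,200,425,248),None),('side',(288,248,370,318),(335,125,405,195),None)):
    c=pickle.load(open(n+'.pkl','rb'));print(n)
    for k in 'gow':
        for ce,a in blobs(c,k,rd,3):
            print(' dial',k,ce,a,ray(c,*ce,.019)[:2])
        if k!='w':
            for ce,a in blobs(c,k,rc,8):print(' cons',k,ce,a,ray(c,*ce,.067)[:2])
E
```

```text
top
 dial g [263.303  237.0909] 33 [0.4822 0.1972]
 cons g [401.0968 226.8548] 62 [ 0.5048 -0.3047]
 dial o [273.6364 205.9091] 11 [0.5972 0.1574]
 cons o [368.9077 218.0923] 65 [ 0.5392 -0.1899]
 dial w [240.05   197.4875] 80 [0.6318 0.2822]
 dial w [278.8861 197.3924] 79 [0.6287 0.1373]
 dial w [261.6154 200.3846] 13 [0.619  0.2019]
 dial w [249.  203.2] 10 [0.6095 0.249 ]
 dial w [241.25   213.6667] 12 [0.5711 0.2781]
 dial w [241.6667 226.25  ] 12 [0.5242 0.2769]
 dial w [240.7802 241.4945] 91 [0.4679 0.2806]
 dial w [277.7685 241.2315] 108 [0.4656 0.144 ]
 dial w [250.3333 235.75  ] 12 [0.4882 0.2451]
side
 dial g [355.8704 281.2407] 54 [0.4847 0.1964]
 cons g [380.5    136.7619] 42 [ 0.5072 -0.3045]
 dial o [314.7857 260.5   ] 56 [0.5995 0.159 ]
 cons o [362.8036 160.0536] 56 [ 0.5412 -0.1882]
 dial w [298.3681 255.4615] 364 [0.645  0.1532]
 dial w [360.2439 280.8908] 742 [0.4743 0.193 ]
 dial w [301.6786 272.3214] 28 [0.6226 0.2012]
 dial w [300.4815 288.8889] 27 [0.6125 0.2481]
 dial w [295.8029 309.9124] 274 [0.6077 0.3058]
 dial w [349.4138 297.2759] 29 [0.4911 0.2441]
 dial w [312.1765 302.3529] 34 [0.575  0.2776]
 dial w [331.9091 305.697 ] 33 [0.527  0.2757]
```

```bash
python3 - <<'E'
import numpy as np
from h import *
np.set_printoptions(precision=4,suppress=True)
T={0:(.4822,.1972),1:(.4882,.2451),2:(.5242,.2769),3:(.5711,.2781),4:(.6095,.249),5:(.619,.2019),6:(.5972,.1574)}
S={0:(.4847,.1964),1:(.4911,.2441),2:(.527,.2757),3:(.575,.2776),4:(.6125,.2481),5:(.6226,.2012),6:(.5995,.159)}
for o in(T,S):print(*fit(o),sep='\n')
E
python3 -m pendant '[{"xyz":[0,0,0],"yaw":8.36,"fingers":0},{"xyz":[0,0,0],"yaw":8.36,"fingers":0},{"xyz":[0.027,-0.035,0],"yaw":0,"fingers":0},{"xyz":[0.027,-0.035,0],"yaw":0,"fingers":0},{"xyz":[0.027,-0.035,0],"yaw":0,"fingers":0},{"xyz":[0.027,-0.035,0],"yaw":0,"fingers":0},{"xyz":[0.027,-0.035,0],"yaw":0,"fingers":0},{"xyz":[0.027,-0.035,0],"yaw":0,"fingers":0}]'
```

```text
[0.5501 0.2115]
1.2535886642746479
1.0033485944142693
[[0.4815 0.1972]
 [0.4883 0.2446]
 [0.524  0.2765]
 [0.5719 0.278 ]
 [0.6095 0.2484]
 [0.6193 0.2016]
 [0.5967 0.1594]]
[0.0007 0.0006 0.0004 0.0008 0.0006 0.0005 0.002 ]
[0.5531 0.211 ]
1.2551198564032742
1.0000241620554842
[[0.4846 0.1966]
 [0.4913 0.244 ]
 [0.527  0.2759]
 [0.5748 0.2775]
 [0.6125 0.248 ]
 [0.6224 0.2012]
 [0.5998 0.1589]]
[0.0002 0.0003 0.0003 0.0002 0.0001 0.0002 0.0004]
time: 0.9
position: [0.3352, -0.363, 0.4044]
tcp_rot: [1.0, -0.0, -0.0, -0.0]
contact_force: [0.9, 0.0, 0.1]
opening: 0.315
```

```bash
python3 -m pendant '[{"xyz":[0.027,-0.035,0],"yaw":0,"fingers":0},{"xyz":[0.027,-0.035,0],"yaw":0,"fingers":0},{"xyz":[0.027,-0.035,0],"yaw":0,"fingers":0},{"xyz":[0.027,-0.035,0],"yaw":0,"fingers":0},{"xyz":[0.027,-0.035,0],"yaw":0,"fingers":0},{"xyz":[0.0,-0.04,0],"yaw":0,"fingers":0},{"xyz":[0,-0.04,0],"yaw":0,"fingers":0},{"xyz":[0,-0.04,0],"yaw":0,"fingers":0}]'
python3 -m pendant '[{"xyz":[0,-0.045,0],"yaw":0,"fingers":0},{"xyz":[0,-0.045,0],"yaw":0,"fingers":0},{"xyz":[0,-0.045,0],"yaw":0,"fingers":0},{"xyz":[0,-0.045,0],"yaw":0,"fingers":0},{"xyz":[0,0,0],"yaw":0,"fingers":0},{"xyz":[0,0,0],"yaw":0,"fingers":0}]'
python3 - <<'E'
from rig import env
import cv2,pickle
s=env.state();print(s['position'],s['opening'])
for n in('wrist',):
    c=env.camera(n);pickle.dump(c,open(n+'1.pkl','wb'));cv2.imwrite(f'pics/{n}1.png',c['image'][:,:,::-1])
E
```

```text
time: 1.7
position: [0.4694, -0.068, 0.4043]
tcp_rot: [1.0, 0.0, -0.0, -0.0]
contact_force: [0.4, 0.2, -0.2]
opening: 0.006
time: 2.3
position: [0.4693, 0.1111, 0.4044]
tcp_rot: [1.0, 0.002, -0.0, 0.0]
contact_force: [-0.7, 0.2, -0.3]
opening: 0.003
[0.46927282 0.1111269  0.40439187] 0.003226384197563861
```

View pics/wrist1.png

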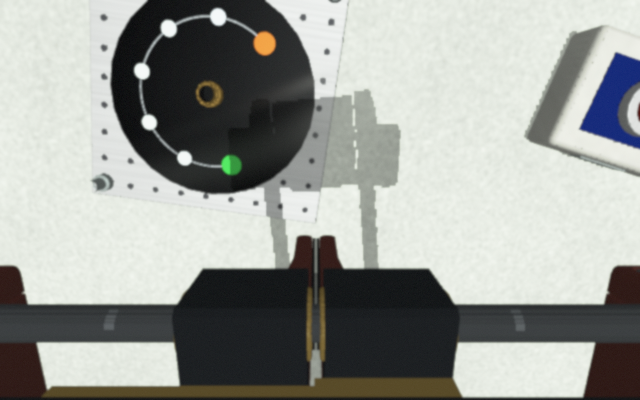

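The wrist view shows all seven dots, from green (231,165) round to orange (264,43). The brass plug is at (208,94), and the closed fingers are at (316,250). I'll measure the dots from this nearer view.

```bash
python3 - <<'E'
import pickle,numpy as np
from h import *
np.set_printoptions(precision=4,suppress=True)
c=pickle.load(open('wrist1.pkl','rb'));o={}
seed={0:(231,165),1:(184,158),2:(149,122),3:(142,71),4:(168,29),5:(218,17),6:(264,43)}
for i,s in seed.items():
    r=(s[0]-13,max(s[1]-13,0),s[0]+13,s[1]+13)
    b=max(blobs(c,'g' if i==0 else 'o' if i==6 else 'w',r,20),key=lambda b:b[1]);print(i,b);o[i]=ray(c,*b[0],.019)[:2]
print(*fit(o),sep='\n')
E
```

```text
0 (array([230.8876, 164.536 ]), np.int32(347))
1 (array([183.9333, 157.5762]), np.int32(210))
2 (array([148.8813, 121.7352]), np.int32(219))
3 (array([141.6034,  70.5129]), np.int32(232))
4 (array([167.8667,  28.5222]), np.int32(270))
5 (array([217.7293,  16.5226]), np.int32(266))
6 (array([264.0884,  43.    ]), np.int32(147))
[0.5535 0.2127]
1.2550184703474827
0.9961432815825183
[[0.485  0.1982]
 [0.4917 0.2456]
 [0.5274 0.2776]
 [0.5752 0.2792]
 [0.6129 0.2497]
 [0.6228 0.2028]
 [0.6002 0.1606]]
[0.0002 0.0004 0.0004 0.0004 0.0007 0.0001 0.0001]
```

```bash
python3 -m pendant '[{"xyz":[0.007,-0.043,0],"yaw":0,"fingers":0},{"xyz":[0.008,-0.043,0],"yaw":0,"fingers":0},{"xyz":[0,0,0.04],"yaw":0,"fingers":0},{"xyz":[0,0,0.04],"yaw":0,"fingers":0},{"xyz":[0,0,0.04],"yaw":0,"fingers":0},{"xyz":[0,0,0.02],"yaw":0,"fingers":0},{"xyz":[0,0,0.01],"yaw":0,"fingers":0},{"xyz":[0,0,0],"yaw":0,"fingers":0}]'
python3 - <<'E'
from rig import env
import cv2
s=env.state();print(s['position'],s['tcp_rot'])
cv2.imwrite('pics/side2.png',env.camera('side')['image'][200:360,240:420,::-1].repeat(3,0).repeat(3,1))
E
```

```text
time: 3.15
position: [0.4846, 0.1949, 0.2536]
tcp_rot: [1.0, -0.001, -0.001, 0.0]
contact_force: [-0.2, 0.1, -0.5]
opening: 0.008
[0.48463807 0.19494911 0.25363876] [ 9.99998646e-01 -1.02309198e-03 -1.23547552e-03  3.68586798e-04]
```

View pics/side2.png

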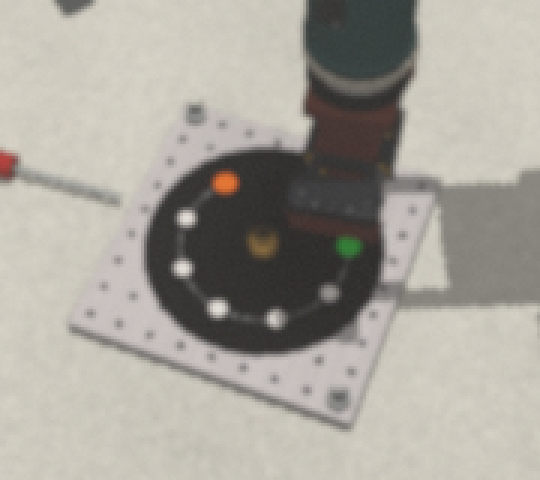

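The cropped side view shows the fingers above the green dot (348,245), with the scene undisturbed. I descend and check.

```bash
python3 -m pendant '[{"xyz":[0,-0.002,0.015],"yaw":0,"fingers":0},{"xyz":[0,0,0.012],"yaw":0,"fingers":0},{"xyz":[0,0,0.008],"yaw":0,"fingers":0},{"xyz":[0,0,0],"yaw":0,"fingers":0},{"xyz":[0,0,0],"yaw":0,"fingers":0},{"xyz":[0,0,0],"yaw":0,"fingers":0}]'
python3 - <<'E'
from rig import env
import cv2
cv2.imwrite('pics/side3.png',env.camera('side')['image'][200:360,240:420,::-1].repeat(3,0).repeat(3,1))
E
```

```text
time: 3.8
position: [0.4849, 0.1985, 0.2202]
tcp_rot: [1.0, 0.0, 0.0, -0.0]
contact_force: [-0.1, 0.5, 1.0]
opening: 0.003
```

View pics/side3.png

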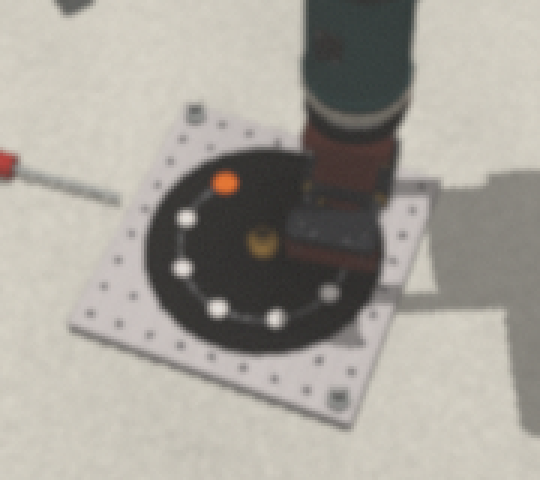

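```bash
python3 -m pendant '[{"xyz":[0.001,-0.024,0.001],"yaw":0,"fingers":0},{"xyz":[0.005,-0.022,0],"yaw":0,"fingers":0},{"xyz":[0,0,0],"yaw":0,"fingers":0},{"xyz":[0,0,0],"yaw":0,"fingers":0},{"xyz":[0,0,0],"yaw":0,"fingers":0}]'
python3 -m pendant '[{"xyz":[0.015,-0.018,0.001],"yaw":0,"fingers":0},{"xyz":[0.020,-0.014,0],"yaw":0,"fingers":0},{"xyz":[0,0,0],"yaw":0,"fingers":0},{"xyz":[0,0,0],"yaw":0,"fingers":0},{"xyz":[0,0,0],"yaw":0,"fingers":0}]'
```

```text
time: 4.35
position: [0.4902, 0.2438, 0.2187]
tcp_rot: [1.0, 0.0, -0.0, 0.0]
contact_force: [-0.6, -1.0, 0.2]
opening: 0.006
time: 4.85
position: [0.5244, 0.2753, 0.2174]
tcp_rot: [1.0, -0.0, -0.001, 0.0]
contact_force: [1.0, -0.3, 0.4]
opening: 0.006
```

Both dots were passed on target (2 mm error, tips about 16 mm above the dial), so I continue.

```bash
python3 -m pendant '[{"xyz":[0.026,-0.005,0],"yaw":0,"fingers":0},{"xyz":[0.025,0.002,0],"yaw":0,"fingers":0},{"xyz":[0,0,0],"yaw":0,"fingers":0},{"xyz":[0,0,0],"yaw":0,"fingers":0},{"xyz":[0,0,0],"yaw":0,"fingers":0}]'
python3 -m pendant '[{"xyz":[0.020,0.012,0],"yaw":0,"fingers":0},{"xyz":[0.017,0.017,0],"yaw":0,"fingers":0},{"xyz":[0,0,0],"yaw":0,"fingers":0},{"xyz":[0,0,0],"yaw":0,"fingers":0},{"xyz":[0,0,0],"yaw":0,"fingers":0}]'
python3 - <<'E'
from rig import env
import cv2
cv2.imwrite('pics/side4.png',env.camera('side')['image'][100:360,240:420,::-1].repeat(2,0).repeat(2,1))
E
```

```text
time: 5.35
position: [0.5749, 0.2788, 0.2173]
tcp_rot: [1.0, -0.0, -0.001, 0.0]
contact_force: [-1.1, -0.5, 0.9]
opening: 0.004
time: 5.85
position: [0.6122, 0.2508, 0.2175]
tcp_rot: [1.0, 0.0, -0.001, 0.0]
contact_force: [-0.4, 0.5, -0.4]
opening: 0.007
```

View pics/side4.png

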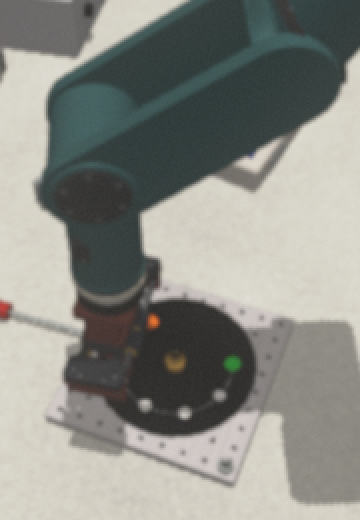

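The side view shows the fingers over the dot 4 region, with the dial, plug and pin in place. Now dot 5 and the orange dot.

```bash
python3 -m pendant '[{"xyz":[0.009,0.023,0],"yaw":0,"fingers":0},{"xyz":[0.001,0.025,0],"yaw":0,"fingers":0},{"xyz":[0,0,0],"yaw":0,"fingers":0},{"xyz":[0,0,0],"yaw":0,"fingers":0},{"xyz":[0,0,0],"yaw":0,"fingers":0}]'
python3 -m pendant '[{"xyz":[-0.008,0.023,0],"yaw":0,"fingers":0},{"xyz":[-0.015,0.019,0],"yaw":0,"fingers":0},{"xyz":[0,0,0],"yaw":0,"fingers":0},{"xyz":[0,0,0],"yaw":0,"fingers":0},{"xyz":[0,0,0],"yaw":0,"fingers":0}]'
```

```text
time: 6.4
position: [0.6232, 0.2034, 0.2177]
tcp_rot: [1.0, 0.0, -0.0, -0.0]
contact_force: [0.3, -0.2, 0.0]
opening: 0.004
time: 6.9
position: [0.6013, 0.1615, 0.218]
tcp_rot: [1.0, 0.0, 0.001, -0.0]
contact_force: [-0.0, -0.9, 0.5]
opening: 0.001
```

```bash
python3 -m pendant '[{"xyz":[0,0,-0.05],"yaw":0,"fingers":0},{"xyz":[0,0,-0.05],"yaw":0,"fingers":0},{"xyz":[0,0,-0.05],"yaw":0,"fingers":0},{"xyz":[-0.016,0.046,0],"yaw":0,"fingers":0},{"xyz":[-0.016,0.046,0],"yaw":0,"fingers":0},{"xyz":[-0.016,0.046,0],"yaw":0,"fingers":0},{"xyz":[-0.016,0.046,0],"yaw":0,"fingers":0},{"xyz":[-0.016,0.046,0],"yaw":0,"fingers":0}]'
python3 -m pendant '[{"xyz":[-0.016,0.046,0],"yaw":0,"fingers":0},{"xyz":[-0.016,0.046,0],"yaw":0,"fingers":0},{"xyz":[-0.016,0.046,0],"yaw":0,"fingers":0},{"xyz":[-0.016,0.046,0],"yaw":0,"fingers":0},{"xyz":[-0.016,0.046,0],"yaw":0,"fingers":0},{"xyz":[0,0,0],"yaw":0,"fingers":0},{"xyz":[0,0,0],"yaw":0,"fingers":0},{"xyz":[0,0,0],"yaw":0,"fingers":0}]'
python3 - <<'E'
from rig import env
import cv2
from h import *
c=env.camera('wrist');cv2.imwrite('pics/wrist5.png',c['image'][:,:,::-1])
for k in 'go':
    for ce,a in blobs(c,k,(0,0,640,400),200):
        p=ray(c,*ce,.067);print(k,ce,a,p, 'dia',2*np.sqrt(a/np.pi)/c['fx']*(c['R']@p+c['t'])[2], 'depth-z', (c['R']@p+c['t'])[2]-c['depth'][int(ce[1]),int(ce[0])])
E
```

```text
time: 7.7
position: [0.5207, -0.0705, 0.3682]
tcp_rot: [1.0, 0.001, 0.001, 0.0]
contact_force: [0.1, -1.1, 0.6]
opening: 0.006
time: 8.5
position: [0.4412, -0.2986, 0.3676]
tcp_rot: [1.0, 0.0, 0.0, -0.0]
contact_force: [0.2, 1.2, 0.1]
opening: 0.004
g [318.62195122 101.875     ] 328 [ 0.51715455 -0.29955963  0.067     ] dia 0.015353932890683781 depth-z -0.0007821347107321852
o [171.67690557  66.84357224] 1758 [ 0.54174301 -0.19162394  0.067     ] dia 0.03472352652882241 depth-z -0.001266300946917709
```

View pics/wrist5.png

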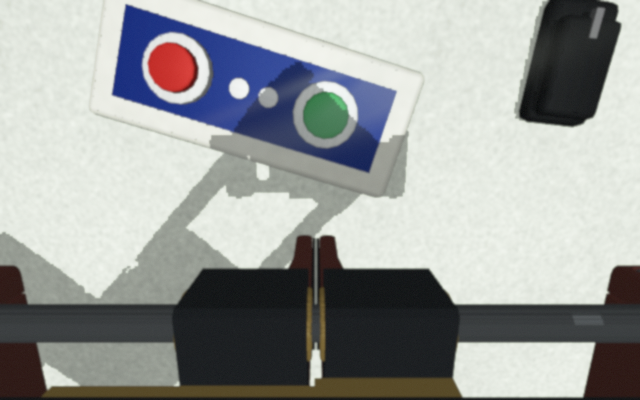

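The wrist view shows the green button, half in shadow, centred near (325,115), and red at (172,67). This puts green at about (0.507, -0.304), matching the earlier views. The red-to-green spacing comes to 118 mm. I move above it.

```bash
python3 -m pendant '[{"xyz":[0.033,0.003,0],"yaw":0,"fingers":0},{"xyz":[0.032,0.003,0],"yaw":0,"fingers":0},{"xyz":[0,0,0.04],"yaw":0,"fingers":0},{"xyz":[0,0,0.04],"yaw":0,"fingers":0},{"xyz":[0,0,0.02],"yaw":0,"fingers":0},{"xyz":[0,0,0],"yaw":0,"fingers":0},{"xyz":[0,0,0],"yaw":0,"fingers":0},{"xyz":[0,0,0],"yaw":0,"fingers":0}]'
python3 - <<'E'
from rig import env
import cv2
cv2.imwrite('pics/side6.png',env.camera('side')['image'][80:220,300:460,::-1].repeat(4,0).repeat(4,1))
E
```

```text
time: 9.35
position: [0.5066, -0.3054, 0.2693]
tcp_rot: [1.0, 0.001, 0.001, 0.001]
contact_force: [-0.3, -1.3, -0.1]
opening: 0.006
```

View pics/side6.png

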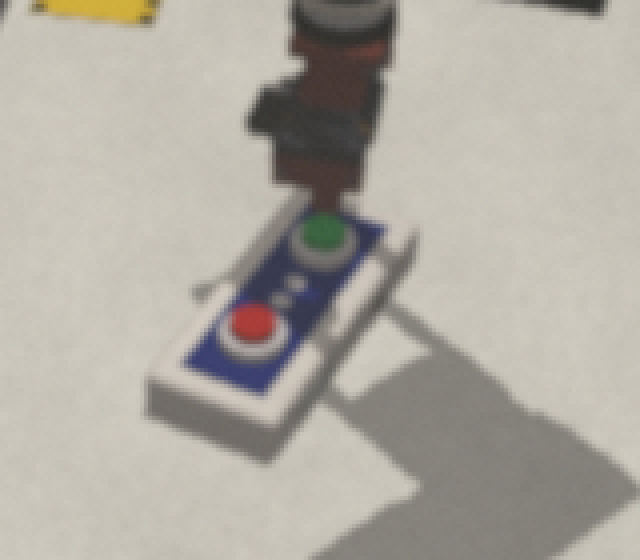

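The fingertips (328,205) hang just over the green button (322,232). Now the press.

```bash
python3 -m pendant '[{"xyz":[0,0,0.01],"yaw":0,"fingers":0},{"xyz":[0,0,0.006],"yaw":0,"fingers":0},{"xyz":[0,0,0.004],"yaw":0,"fingers":0},{"xyz":[0,0,0.003],"yaw":0,"fingers":0},{"xyz":[0,0,0.002],"yaw":0,"fingers":0},{"xyz":[0,0,0],"yaw":0,"fingers":0},{"xyz":[0,0,0],"yaw":0,"fingers":0},{"xyz":[0,0,0],"yaw":0,"fingers":0}]'
python3 -m pendant '[{"xyz":[0,0,0.002],"yaw":0,"fingers":0},{"xyz":[0,0,0],"yaw":0,"fingers":0},{"xyz":[0,0,0],"yaw":0,"fingers":0}]'
```

```text
time: 10.2
position: [0.5055, -0.3056, 0.2433]
tcp_rot: [1.0, -0.0, -0.0, -0.0]
contact_force: [-2.3, 1.5, 9.1]
opening: 0.003
time: 10.5
position: [0.5055, -0.3056, 0.243]
tcp_rot: [1.0, 0.0, 0.0, 0.0]
contact_force: [-5.1, 3.6, 24.1]
opening: 0.005
```

The button is bottomed: tip z is 61 mm (67 − 6), and the force is above the 5 N spring maximum because it rests on the stop. One last look at the scene before handing in.

```bash
python3 -m pendant '[{"xyz":[0,0,0],"yaw":0,"fingers":0},{"xyz":[0,0,0],"yaw":0,"fingers":0},{"xyz":[0,0,0],"yaw":0,"fingers":0}]'
python3 - <<'E'
from rig import env
import cv2
from h import *
c=env.camera('side');cv2.imwrite('pics/side7.png',c['image'][:,:,::-1])
for k in 'go':
    for ce,a in blobs(c,k,(288,248,370,318),8):print(k,ce)
E
```

```text
time: 10.8
position: [0.5055, -0.3056, 0.243]
tcp_rot: [1.0, 0.0, 0.0, 0.0]
contact_force: [-5.6, 4.2, 23.0]
opening: 0.007
g [355.92857143 281.28571429]
o [314.81818182 260.56363636]
```

View pics/side7.png

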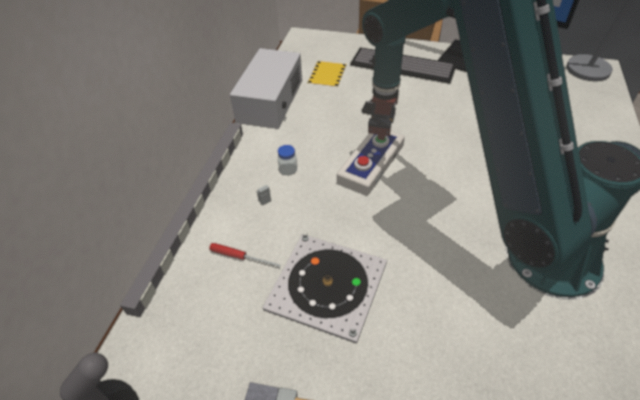

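The dial dots are within 0.1 px of where they started, everything in view stands where it was, and the fingers are on the green button at (380,137).

```bash
python3 -c "
from rig import env
env.finish_job();s=env.state();print(s['time'],s['position'],s['contact_force'])"
```

```text
the job is handed in; nothing more can be done
the job is handed in; nothing more can be done
```

The fingertips traced all seven dots in order, from green over the five white ones to orange. I then pressed the green button fully down, and the job was handed in at about 11 s with it still held. No verdict is reported.

- **Tracing:** the closed fingers pointed straight down, 16–19 mm above the dial and within about 3 mm of each measured dot. The wrist force stayed within about 1.6 N, close to its free-air noise.
- **Button:** the tips stopped at 61 mm, which is the full 6 mm of travel, and pushed with about 23 N. That is above the 5 N spring maximum because the button rests on its stop.
- **Scene:** in the last side image the dial's green and orange dots were within 0.1 px of where they started. The red button and the other things in view looked unmoved. The mouse was hidden by the arm and the brush lay mostly outside that view, so I didn't re-check those two, but the arm never went near the brush and kept above the table by the mouse.
- **Disagreements:** the cameras differed by up to about 3 mm on the dots. The wrist colour mask for the green button was cut by a shadow, so I read its centre by eye from the image, and it agreed with the top and side views.

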